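Swap the plaster cast nested in a check socket and lock the collar

TASK

Take the small plaster cast out of the check socket on the bench stand and stand it upright on the round wooden board. Then nest the large, broad cast from the board in the socket with a light push, stopping when its plaster top is level with the socket rim, before it wedges, and let go of it; after that turn the stand's lock collar by its handle until the handle points at the locked mark. Leave the slim cast, the tape roll and the other things on the bench where they are.

Things in the scene. Friction and masses are not known exactly. Their poses are not given: they have to be found in the camera images.
- socket_rim (a point): Centre of the mouth of the grey tapered check socket, at the level of its rim, 130 mm above the bench; z up. Fixed on a bench stand (round white base, 150 mm across). Inner diameter 84 mm at the rim, narrowing by 1 mm per 4 mm of depth; wall 4 mm.
- end_pad (a joint): How far (m) the black rubber pad in the socket has slid down: 0 at the start, when its top lies 64 mm below the rim, stop at 0.026. It does not spring back, carries the weight of a cast without sinking, and slides down when a cast standing on it is pushed with about 4 to 8 N more than the cast's weight.
- large_mid (a point): Large broad plaster cast, round: a truncated cone 80 mm high, 60 mm across at the bottom and 80 mm at the top, with an upright steel pipe (20 mm in diameter, 70 mm long) in the middle of its top as a grip. The point is on the axis, 75 mm above the underside: 5 mm below the plaster top, 75 mm below the pipe's end. z along the axis, up. Mass 0.25 to 0.45 kg. It starts on the board.
- large_top (a point): Centre of the large cast's plaster top, where the pipe comes out. Lowered freely into the socket the cast rests on the end pad with this point 16 mm above the rim; from there it must be pushed down till level. It wedges and is spoilt if this point goes 9 mm below the rim, or if the cast is pressed or dropped into the socket with more than 35 N.
- small_mid (a point): Small plaster cast, round: 60 mm high, 48 mm across at the bottom and 56 mm at the top, with the same steel pipe (20 mm in diameter, 70 mm long) on top. The point is on the axis, 65 mm above the underside, 5 mm above the plaster top. z along the axis, up. About 0.2 kg. It starts loose in the socket, standing on the end pad, its plaster top 4 mm below the rim.
- board: Round wooden board, 270 mm across and 25 mm thick, lying on the bench and fixed; origin at the centre of its underside, z up. The large and the slim cast and the tape roll stand on it, and a gap is free between the casts.
- slim_mid (a point): Slim plaster cast (bystander) on the board: 90 mm high, 50 mm across at the bottom and 62 mm at the top, with a 60 mm pipe (20 mm in diameter) on top. The point is half-way up the whole, 75 mm above the underside.
- tape_mid (a point): Tape roll (bystander) lying flat near the middle of the board: 48 mm across, 18 mm high; the point is at its centre.
- resin_mid (a point): White resin bottle (bystander) on the bench between stand and board: 48 mm across, 210 mm high; the point is half-way up.
- collar (a joint): Angle of the lock collar, an aluminium ring round the socket just below the rim, in rad; it grows counter-clockwise seen from above. Stops at 0 and 1.75; locked mark at 1.40. It turns with light friction (about 1.5 N at the handle) and stays where it is left.
- collar_handle (a point): The collar's handle: an upright black round post, 14 mm in diameter, 95 mm from the socket's axis; the point lies on its axis, 25 mm above rim level. The post's top is 20 mm above the point; the collar's flat arm below it is 30 mm under the point.
- lock_mark (a point): Locked mark: the top of an upright steel fin fixed to the stand, 121 mm from the socket's axis, at rim level. The collar is locked when its handle stands in line between the socket's axis and this fin.

How it is judged (in metres and radians):
On the way, in this order (a step that is already met when the one before it is completed fails the run):
1. the small cast stands upright on the board, let go (horizontal distance between small_mid and board below 0.105 m and angle between small_mid's own z axis and vertical below 0.1 rad and z of small_mid in the frame of board between 0.085 and 0.095 m and contact force between small and the fingers below 0.05 N), for 0.2 s.
2. the large cast is nested in the socket, its plaster top level with the rim, let go, and the collar not yet locked (z of large_top in the frame of socket_rim between -0.005 and 0.005 m and horizontal distance between large_mid and socket_rim below 0.008 m and angle between large_mid's own z axis and vertical below 0.1 rad and contact force between large and the fingers below 0.05 N and value of joint collar below 1.2 rad), for 0.2 s.
3. the collar's handle stands at the locked mark (value of joint collar between 1.28 and 1.52 rad), for 0.2 s.
At the end, for the whole second after the job is handed in: The small cast stands upright with its axis within 105 mm of the board's centre; the large cast is upright in the socket with its plaster top within 5 mm of rim level and is centred within 8 mm; the collar is within 0.12 rad of its locked mark; all are at rest and let go (all of step 1 and all of step 3 and z of large_top in the frame of socket_rim between -0.005 and 0.005 m and horizontal distance between large_mid and socket_rim below 0.008 m and angle between large_mid's own z axis and vertical below 0.1 rad and contact force between large and the fingers below 0.05 N and linear speed of each of small, large below 0.02 m/s and velocity of joint collar between -0.05 and 0.05 rad/s); the robot touches nothing.
It fails at once if the large cast is pushed 9 mm or more below the rim and wedges (z of large_top in the frame of socket_rim below -0.009 m and horizontal distance between large_mid and socket_rim below 0.03 m).
It fails at once if the large cast is pressed or dropped into the socket with more than 35 N (contact force between large and stand above 35 N).
It fails at once if the slim cast, the tape roll or the resin bottle is shoved more than 30 mm or knocked over (distance of any of slim_mid, tape_mid, resin_mid from where it was at the start of the episode above 0.03 m or angle between any of slim_mid, tape_mid, resin_mid's own z axis and vertical above 0.5 rad).
It fails at once if another bystander is shoved more than 40 mm (distance of any of scraper, mallet, bowl, jar from where it was at the start of the episode above 0.04 m).
It also fails if it takes over 70 s, if anything falls off the work surface, if the arm or the gripper's body presses on something with over 40 N, if the wrist force passes 120 N, or if a joint passes its speed limit or range.

ROBOT

A 6-joint arm with a two-finger parallel gripper is mounted at the origin on the work surface. World frame = base frame: x ahead of the robot, y to its left, z up, the work surface at z = 0. Lengths are in mm, angles in rad, forces in N, time in s.
With the tool pointing down it reaches from about 275 to 825 mm from the base axis. Payload 5.2 kg.
Tool frame: the origin (TCP) lies at the very end of the fingers, on their centre line; the grasp point (between the pads) lies 19 mm behind it; z points along the fingers, y is the direction in which the jaws open and shut (so a half turn about z gives the same grasp; the last joint's range is limited). The gripper opens to 93 mm and grips with 3 to 60 N. Pads are 15 mm wide; open, the fingers measure 128 mm over their backs; the gripper's body (75 mm by 188 mm) begins 65 mm behind the grasp point.
Start: joints at [-1.476, 0.259, 1.535, -0, 1.348, -0.203], TCP at [161.401, -525.79, 218.653] pointing down, gripper open.
Joint ranges: [-3.14, 3.14], [-0.91, 2.08], [0.19, 2.58], [-1.22, 4.36], [0.22, 2.71], [-3.12, 3.12]. Speed limits (rad/s): [2.57, 2.57, 3.14, 3.14, 3.14, 3.14].

INTERFACE

Orientations are given as [roll, pitch, yaw] about the fixed x, y, z axes, in that order (R = Rz(yaw) Ry(pitch) Rx(roll)).
In Python, from bench import robot gives the robot as it stands. The module is installed in compiled form; this text tells all that it offers. Calls block until the motion is done:
- robot.move_ptp(position, orientation): joint-space move of the TCP to a pose.
- robot.move_linear(position, ori=None, speed=150, f_stop=None): straight line of the TCP; ori=None keeps the orientation; speed is the mean speed in mm/s. With f_stop (N) it stops when the force on the tool has changed by that much, and returns True; else False.
- robot.move_j(angles): joint-space move.
- robot.move_gripper(opening): opening from 0.0 (shut) to 1.0 (fully open); the grip force is fixed at half the most; returns when the fingers have stopped.
- robot.sleep(seconds).
- robot.inverse_kinematics(position, orientation): joint angles nearest the present ones, or None.
- robot.get_image(name): name is "scene" or "side" or "wrist"; returns a dict with "img" (384x512x3 uint8, blue, green, red), "fovy" (degrees; the focal length in pixels is half the picture's height over the tangent of half this angle, whatever the lens; pixels are square), "cx", "cy" (the principal point, pixels), "k1" (the pictures are not rectified: a ray, as slopes to the right and down, at radius r is drawn at 1 + k1 r^2 times it, then the intrinsics apply), "eye" and "orientation" of the camera in the world. Camera axes: x right, y down, z forward; pixel columns grow to the right and rows downward; lengths in mm; the calibration is good to about 2 mm. A picture is of the moment at which its call begins. There is no depth.
A pose or a line that the arm cannot do raises robot.MotionError and nothing moves.
- robot.hand_in(): hands the job in, once; it reports no verdict.
Readings, each from a call of its own:
- robot.current_t(): time.
- robot.current_qpos(): joint angles.
- robot.current_joint_vel(): joint speeds.
- robot.current_joint_efforts(): joint torques, N m.
- robot.current_tcp_pos(): TCP position.
- robot.current_eef_rot(): TCP orientation.
- robot.current_contact_force(): force on the tool from outside, world axes, zero at the start.
- robot.current_ft_torque(): the same for the moment, N m.
- robot.current_gripper_width(): opening from 0.0 (shut) to 1.0 (fully open).
Only numpy, scipy, OpenCV 4.12 (cv2) and the standard library are available. Lean on these libraries where they do the work, as an engineer would, in place of code of your own. Each camera call takes 0.05 s, during which the arm holds its last target. There are 200 camera calls.

## Working session

There is one attempt and no reset: what is moved stays moved. The work goes in short steps, each a Python script; the robot and the scene stay as the last script left them, time stands still between calls to the robot, and variables do not carry over. Pictures are saved under pics/ and viewed, about 8 in all and at most 12, crops included, and the job is handed in when it is done.

```bash
mkdir -p pics; cat > h.py <<'E'
import numpy as np, cv2
from scipy.spatial.transform import Rotation as R
from bench import robot
def grab(n,f):
    d=robot.get_image(n); cv2.imwrite(f'pics/{f}.png',d['img']); import pickle
    pickle.dump(d,open(f'pics/{f}.pkl','wb')); return d
def Rm(o):
    return R.from_euler('xyz',o).as_matrix() if np.size(o)==3 else np.array(o)
def ray(d,u,v):
    f=192/np.tan(np.radians(d['fovy'])/2); p=np.array([(u-d['cx'])/f,(v-d['cy'])/f]); q=p.copy()
    for _ in range(30): q=p/(1+d['k1']*(q@q))
    return Rm(d['orientation'])@np.array([q[0],q[1],1])
def atz(d,u,v,z):
    r=ray(d,u,v); e=np.array(d['eye']); return e+r*(z-e[2])/r[2]
def proj(d,P):
    f=192/np.tan(np.radians(d['fovy'])/2); c=Rm(d['orientation']).T@(np.array(P)-d['eye']); q=c[:2]/c[2]
    q=q*(1+d['k1']*(q@q)); return q*f+[d['cx'],d['cy']]
E
python3 - <<'E'
from h import *
a=grab('scene','s0');b=grab('side','d0');w=grab('wrist','w0')
for d in(a,b,w): print({k:v for k,v in d.items() if k!='img'})
print(robot.current_eef_rot())
for n in('s0','d0'):
    i=cv2.imread(f'pics/{n}.png'); cv2.imwrite(f'pics/{n}b.png',cv2.resize(i,(800,600),interpolation=3))
E
```

```text
{'fovy': 43.127983657142764, 'cx': 258.8028205765263, 'cy': 189.77173277860567, 'k1': -0.1490849602719763, 'eye': array([1072.48012895,  442.31700401,  855.6095076 ]), 'orientation': array([-2.35791484e+00, -8.48136575e-04,  2.23871569e+00])}
{'fovy': 42.43430003375218, 'cx': 260.54321968329646, 'cy': 190.05331768954267, 'k1': -0.03562063158496291, 'eye': array([-53.58956988, 775.2473436 , 699.42221744]), 'orientation': array([-2.11825342, -0.00486781, -2.50927087])}
{'fovy': 63.90942990623336, 'cx': 254.6115081075026, 'cy': 192.60788179544264, 'k1': -0.046137973750580166, 'eye': array([ 237.16613079, -501.96710808,  384.34847198]), 'orientation': array([ 2.85337259e+00,  4.22100788e-04, -1.27268639e+00])}
[-3.14022149e+00 -2.91974990e-04  2.97745909e-01]
```

View pics/s0b.png

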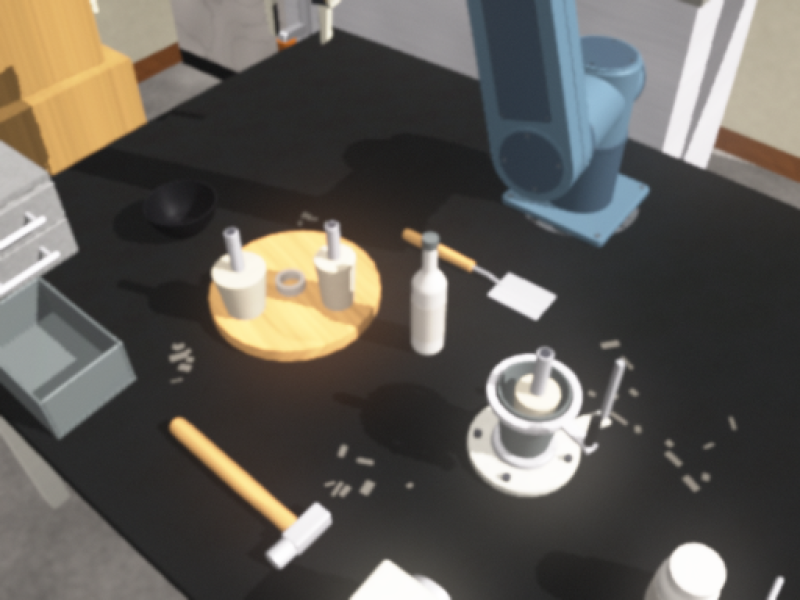

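View pics/d0b.png

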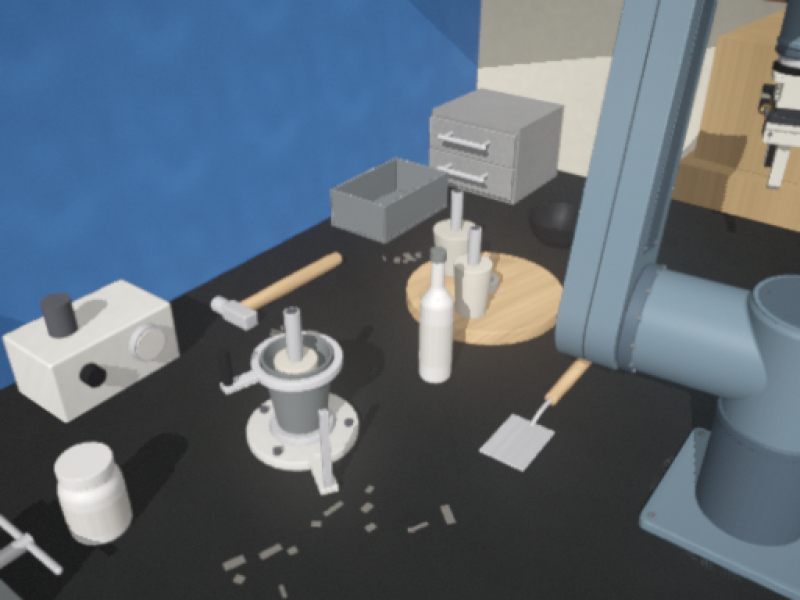

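The scene view shows the socket with the small cast at (535,394), the board at (296,293) with the large cast (pipe top 233,233) and the slim cast (332,225), and the fin top at (621,362). The side view shows the black handle at (224,352), the rim at (297,361) and the fin top at (324,412).

```bash
python3 - <<'E'
from h import *
import pickle
s,d=[pickle.load(open(f'pics/{n}.pkl','rb')) for n in('s0','d0')]
k=.64
for n,a,b,z in[('small',(545,353),(292,311),196),('large',(233,233),(457,193),175),('slim',(332,225),(475,230),175),('rim',(535,393),(297,361),130),('fin',(621,362),(324,412),130),('cap',(431,238),(438,252),210),('board',(296,292),(486,294),25),('handle',None,(224,352),175),('tape',(291,281),None,43)]:
    print(n,*[np.round(atz(c,p[0]*k,p[1]*k,z)[:2]) for c,p in((s,a),(d,b)) if p])
for n,box in(('s0',(120,270,125,235)),):
    i=cv2.imread(f'pics/{n}.png')[130:235,125:255]; j=cv2.imread('pics/d0.png')[190:330,135:245]
    cv2.imwrite('pics/crop.png',np.hstack([cv2.resize(i,(480,388),interpolation=2),cv2.resize(j,(305,388),interpolation=2)]))
E
```

```text
small [528. 219.] [525. 218.]
large [ 590. -242.] [ 584. -240.]
slim [ 491. -144.] [ 486. -140.]
rim [536. 220.] [516. 226.]
fin [427. 281.] [423. 280.]
cap [461.   5.] [454.   8.]
board [ 519. -208.] [ 496. -207.]
handle [551. 307.]
tape [ 518. -217.]
```

View pics/crop.png

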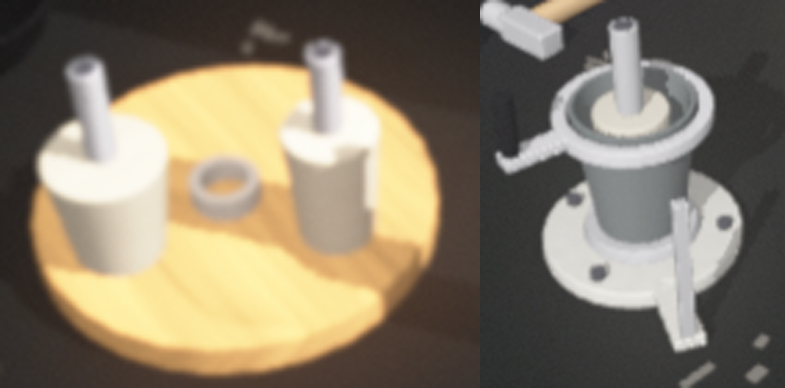

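```bash
cat >> h.py <<'E'
pi=np.pi
S=[pi,0,pi/2]; B=[pi,0,3*pi/4]
def st(): print('t',round(robot.current_t(),1),'tcp',np.round(robot.current_tcp_pos(),1),'w',round(float(robot.current_gripper_width()),3),'F',np.round(robot.current_contact_force(),1))
E
python3 - <<'E'
from h import *
for p,o in(([526,219,340],S),([570,-155,340],B),([587,-241,360],B),([587,-241,125],B),([526,219,370],S)): print(robot.inverse_kinematics(p,o))
robot.move_ptp([526,219,300],S); robot.move_gripper(.6)
w=grab('wrist','w1'); cv2.imwrite('pics/w1b.png',cv2.resize(w['img'],(800,600),interpolation=2)); st()
E
```

```text
[ 1.98809414e-01  2.45806488e-01  1.26178711e+00 -4.44089210e-16
  1.63399905e+00  1.98809414e-01]
[-0.45420186  0.28638195  1.20792301  0.          1.64728769 -1.23960002]
[-0.56509086  0.37297867  1.03996491  0.          1.72864908 -1.35048902]
[-0.56509086  0.47878795  1.44612804  0.          1.21667666 -1.35048902]
[ 1.98809414e-01  2.43362086e-01  1.19514452e+00 -4.44089210e-16
  1.70308605e+00  1.98809414e-01]
t 3.9 tcp [526. 219. 300.] w 0.602 F [ 0.7 -0.4  1.8]
```

View pics/w1b.png

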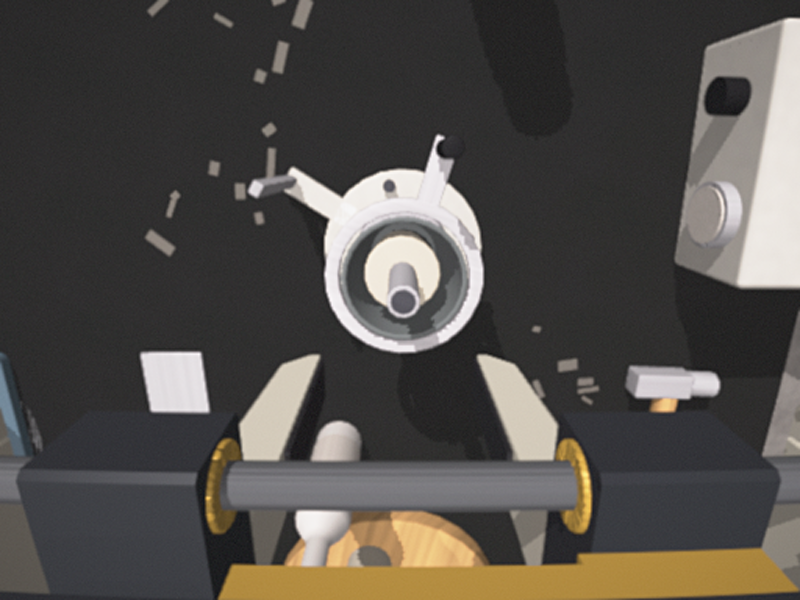

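Wrist view: socket mouth centred near (404,278), small pipe top (403,301), handle top (451,148), fin (262,188).

```bash
python3 - <<'E'
from h import *
import pickle
w=pickle.load(open('pics/w1.pkl','rb'));k=.64
p=atz(w,403*k,301*k,196);print('pipe',p)
E1=[atz(w,u*k,v*k,130)[:2] for u,v in((340,276),(469,276),(404,219),(404,340))];print('inner',np.round(E1,1),np.mean(E1[:2],0)[0],np.mean(E1[2:],0)[1])
print('handle',atz(w,451*k,148*k,175),'fin',atz(w,254*k,189*k,130))
x,y=p[:2]
robot.move_linear([x,y,215],S); print(robot.move_linear([x,y,161],S,speed=80,f_stop=8)); robot.move_gripper(0); st()
robot.move_linear([x,y,200],speed=60); st(); robot.move_linear([x,y,340],speed=250); st()
w=grab('wrist','w2'); cv2.imwrite('pics/w2b.png',cv2.resize(w['img'],(800,600),interpolation=2))
E
```

```text
pipe [529.07929564 218.06307751 196.        ]
inner [[484.5 217.1]
 [577.3 217.2]
 [530.4 257.9]
 [530.7 167.9]] 530.9046029652811 212.8978250357783
handle [556.88484957 304.46617049 175.        ] fin [427.29779505 278.6124939  130.        ]
False
t 6.1 tcp [529.1 218.1 161.1] w 0.208 F [ 0.1 -0.4  1.6]
t 6.9 tcp [528.9 218.  199.8] w 0.207 F [-0.   0.4 -2. ]
t 7.6 tcp [528.5 217.9 338.3] w 0.209 F [ 0.   0.5 -2.1]
```

View pics/w2b.png

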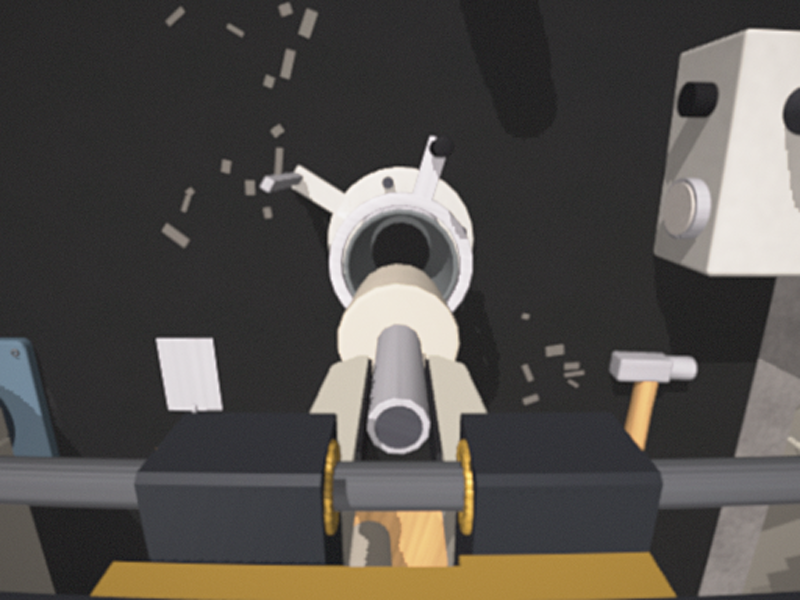

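Lifted cleanly: cast in the jaws, socket empty, black pad visible at (402,243). Next I place it in the gap.

```bash
python3 - <<'E'
from h import *
robot.move_ptp([570,-155,340],B); st()
w=grab('wrist','w3'); cv2.imwrite('pics/w3b.png',cv2.resize(w['img'],(800,600),interpolation=2))
E
```

```text
t 9.1 tcp [ 570.  -154.2  339.5] w 0.211 F [-0.2 -0.1 -1.1]
```

View pics/w3b.png

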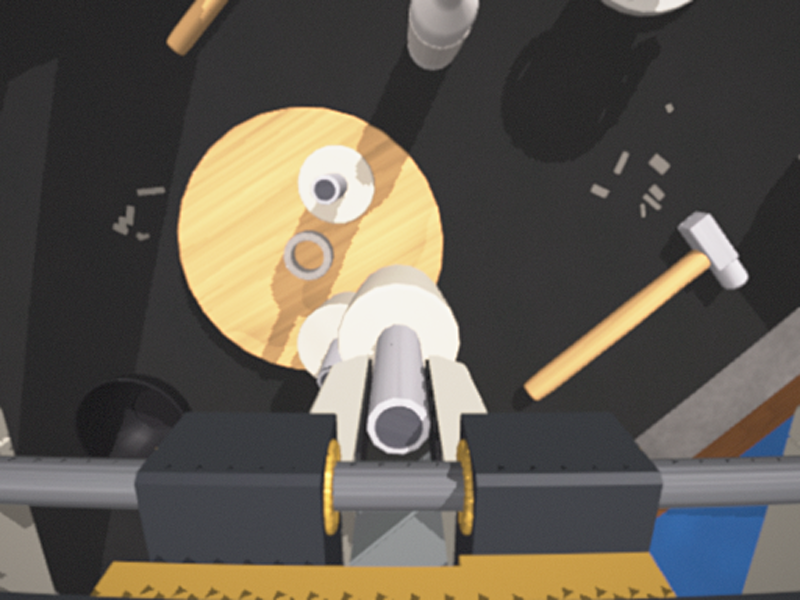

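Board centre is about (310,237), slim pipe (326,188), tape (308,256), large cast partly behind at (327,372).

```bash
python3 - <<'E'
from h import *
import pickle
w=pickle.load(open('pics/w3.pkl','rb'));k=.64
for n,u,v,z in(('board',310,237,25),('slim',326,188,175),('tape',308,256,43),('large',327,372,175)): print(n,np.round(atz(w,u*k,v*k,z)))
E
```

```text
board [ 505. -214.   25.]
slim [ 493. -146.  175.]
tape [ 516. -225.   43.]
large [ 585. -245.  175.]
```

```bash
python3 - <<'E'
from h import *
x,y=572,-158
robot.move_linear([x,y,150],B,speed=180); robot.sleep(.2); st()
print(robot.move_linear([x,y,114],speed=25,f_stop=2.5)); st()
robot.move_gripper(.5); robot.sleep(.1); st()
robot.move_linear([x,y,200],speed=120)
robot.move_ptp([570,-230,300],B)
st(); w=grab('wrist','w4'); cv2.imwrite('pics/w4b.png',cv2.resize(w['img'],(800,600),interpolation=2))
E
```

```text
t 10.5 tcp [ 572.6 -158.3  151.1] w 0.21 F [-0.7  0.4 -1.9]
True
t 11.6 tcp [ 571.8 -158.   119.9] w 0.212 F [-0.3 -0.4  4.2]
t 12.4 tcp [ 571.  -157.5  118.8] w 0.499 F [ 1.3 -0.7  0.2]
t 13.8 tcp [ 569.7 -230.1  299. ] w 0.499 F [-0.5  1.  -0.7]
```

View pics/w4b.png

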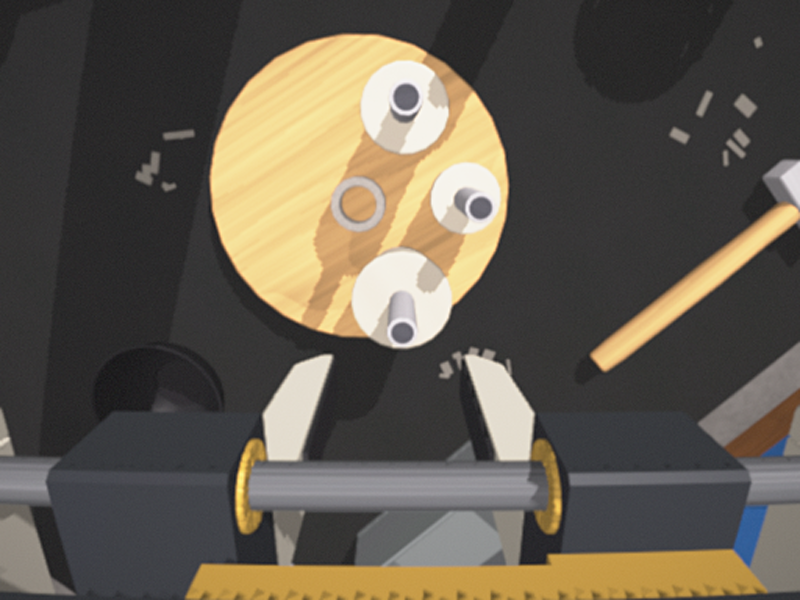

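Small cast stands at (467,200), clear of its neighbours; large pipe top is at (402,332).

```bash
python3 - <<'E'
from h import *
import pickle
from scipy.optimize import least_squares
k=.64; f=lambda n:pickle.load(open(f'pics/{n}.pkl','rb'))
for n,h,g in(('w1',(451,148),(257,188)),('w2',(441,147),(268,184))):
    w=f(n); H=atz(w,h[0]*k,h[1]*k,175)[:2]; G=atz(w,g[0]*k,g[1]*k,130)[:2]
    c=least_squares(lambda c:[np.hypot(*(H-c))-95,np.hypot(*(G-c))-121],[530,214]).x
    print(n,H,G,'axis',c,'ang',np.arctan2(*(G-c)[::-1])-np.arctan2(*(H-c)[::-1]))
w=f('w4'); p=atz(w,402*k,332*k,175); q=atz(w,480*k,208*k,155); print('large',p,'small',q)
x,y=p[:2]
robot.move_linear([x,y,195],B); print(robot.move_linear([x,y,140],speed=80,f_stop=8)); robot.move_gripper(0); st()
robot.move_linear([x,y,375],speed=150); st(); 
robot.move_ptp([530.7,213.2,375],S); robot.sleep(.3); st()
w=grab('wrist','w5'); cv2.imwrite('pics/w5b.png',cv2.resize(w['img'],(800,600),interpolation=2))
E
```

```text
w1 [556.88484957 304.46617049] [429.42539897 279.27284383] axis [530.74869358 213.13216067] ang 1.2711889966950303
w2 [556.48196948 304.62253373] [429.06583023 278.7725335 ] axis [530.74225694 213.17600729] ang 1.2722122326694667
large [ 591.10318708 -247.67255902  175.        ] small [ 572.06300028 -158.11675477  155.        ]
False
t 16.1 tcp [ 591.1 -247.8  140.2] w 0.209 F [-0.8 -1.1  1.7]
t 17.8 tcp [ 590.9 -247.5  373.9] w 0.209 F [ 0.  -0.8 -2.7]
t 19.8 tcp [531.  212.7 374.9] w 0.21 F [-0.1 -0.3 -2.7]
```

View pics/w5b.png

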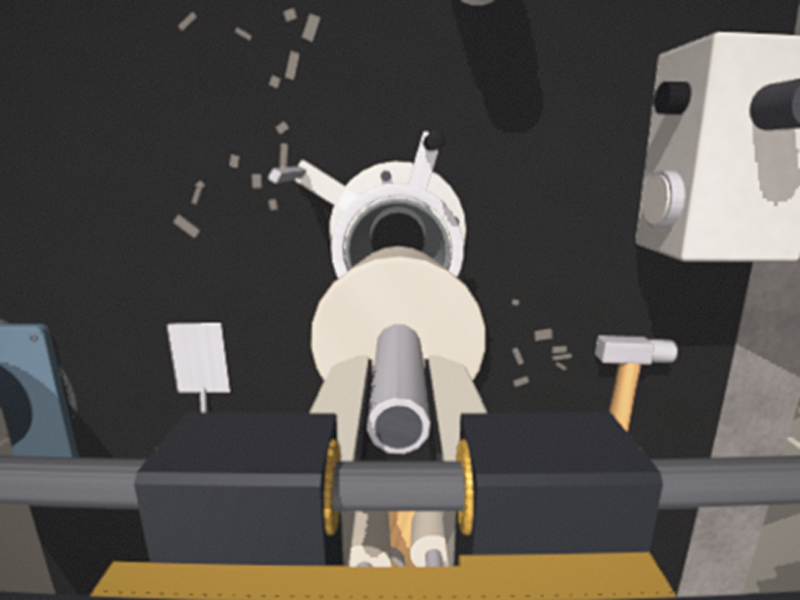

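```bash
python3 - <<'E'
from h import *
import pickle
w=pickle.load(open('pics/w5.pkl','rb')); t=np.array([531,212.7,374.9])
print('proj pipe top expected',proj(w,t+[0,0,35])/.64,'centre of plaster',proj(w,t-[0,0,35])/.64)
x,y=530.7,213.2
robot.move_linear([x,y,255],S,speed=150); robot.sleep(.2); st()
print(robot.move_linear([x,y,192],speed=40,f_stop=5)); st()
print(robot.move_linear([x,y,174],speed=15,f_stop=3)); st()
E
```

```text
proj pipe top expected [397.93207126 426.02583729] centre of plaster [397.81484454 342.78547207]
t 21.0 tcp [531.2 213.3 256. ] w 0.211 F [-0.1  0.7 -3.6]
False
t 22.7 tcp [530.9 213.3 192.3] w 0.21 F [ 0.2  0.1 -2.2]
True
t 23.5 tcp [530.6 213.2 180.7] w 0.206 F [1.6 0.4 3.3]
```

Contact at TCP z 180.7 (predicted 181), so the insertion is centred and I can push.

```bash
python3 - <<'E'
from h import *
x,y=530.7,213.2
for z in(173,167,165):
    print(robot.move_linear([x,y,z],speed=12,f_stop=18)); st()
w=grab('wrist','w6'); grab('side','d6')
a=cv2.imread('pics/d6.png')[180:320,120:260]
cv2.imwrite('pics/w6b.png',np.hstack([cv2.resize(w['img'],(512,384))[:, 130:400],cv2.resize(a,(384,384),interpolation=2)]))
E
```

```text
False
t 24.2 tcp [530.9 213.2 173.7] w 0.211 F [-1.8 -0.9  6.1]
False
t 24.8 tcp [530.9 213.2 167.5] w 0.211 F [-1.4 -0.4  5.9]
False
t 25.2 tcp [530.9 213.5 165.6] w 0.206 F [-1.3  1.7  5.6]
```

View pics/w6b.png

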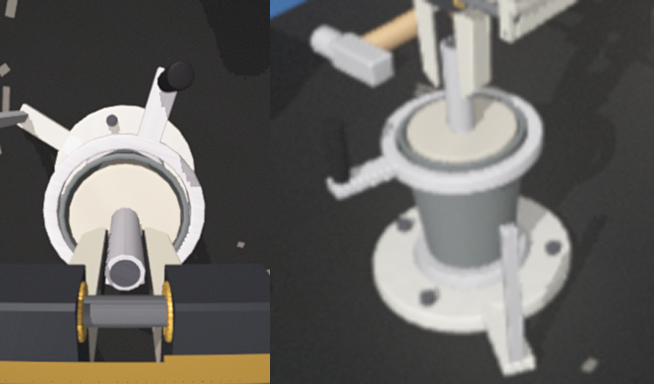

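Top is flush inside the rim in both views. I'll release it and turn the collar.

```bash
python3 - <<'E'
from h import *
x,y=530.7,213.2; c=np.array([x,y])
robot.move_gripper(.4); robot.sleep(.3); st()
robot.move_linear([530.9,213.4,260],speed=120)
P=lambda a,z:[*(c+95*np.array([np.cos(a),np.sin(a)])),z]
a0=1.292; a1=2.566
robot.move_ptp(P(a0,230),[pi,0,a0]); 
g=grab('side','d7')
print(robot.move_linear(P(a0,145),speed=90,f_stop=8)); st()
robot.move_gripper(0); st()
for a in np.linspace(a0,a1,8)[1:]:
    if robot.move_linear(P(a,145),[pi,0,a],speed=60,f_stop=30): print('stop',a); st(); break
robot.sleep(.2); st()
E
```

```text
t 26.1 tcp [530.7 213.2 165. ] w 0.397 F [ 0.4  0.  -0.1]
False
t 28.7 tcp [557.4 304.7 145.8] w 0.403 F [-0.3 -0.5  0.2]
t 29.2 tcp [557.  304.6 145.3] w 0.144 F [-0.4 -0.9  1. ]
t 32.5 tcp [450.8 264.9 145.2] w 0.147 F [-4.3  3.2  7.2]
```

```bash
python3 - <<'E'
from h import *
robot.move_gripper(.35); robot.sleep(.1); p=robot.current_tcp_pos(); st()
robot.move_linear([p[0],p[1],230],speed=120)
robot.move_ptp([526,219,330],S); robot.sleep(.2); st()
w=grab('wrist','w8'); s=grab('scene','s8')
cv2.imwrite('pics/w8b.png',np.hstack([w['img'][:300,100:400],cv2.resize(s['img'][120:330,120:430],(443,300))]))
E
```

```text
t 33.1 tcp [451.  264.9 144.9] w 0.352 F [ 0.2 -0.  -0.7]
t 35.0 tcp [525.3 219.4 329.2] w 0.35 F [-0.6  0.2  0.1]
```

View pics/w8b.png

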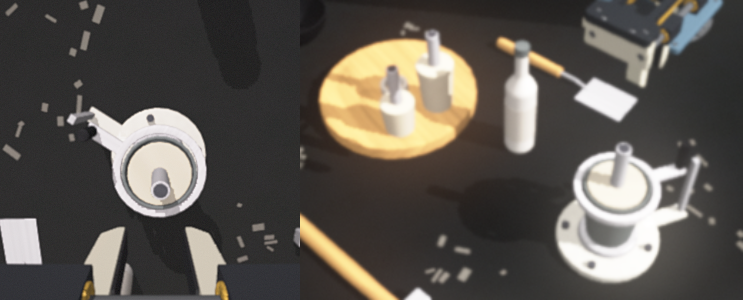

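The handle stands just inside the fin, the large cast is flush, and the small cast is upright on the board. One numeric check before handing in.

```bash
python3 - <<'E'
from h import *
import pickle
w=pickle.load(open('pics/w8.pkl','rb')); c=np.array([530.7,213.2])
H=atz(w,187,131,175)[:2]; G=atz(w,176,118,130)[:2]
print(H,G,np.arctan2(*(H-c)[::-1]),np.arctan2(*(G-c)[::-1]),np.hypot(*(H-c)))
print('pipe',atz(w,260,189,200)); st()
robot.hand_in()
E
```

```text
[455.38352347 269.44688761] [433.57237158 280.25469547] 2.5001380647721967 2.5373542147873978 94.0015106421859
pipe [530.5095021  214.62788757 200.        ]
t 35.1 tcp [525.5 219.3 329.6] w 0.349 F [0.1 0.1 1. ]
the job is handed in; nothing more can be done
```

I finished all three steps and handed the job in at about 35 s of the 70 s allowed. The hand-in reports no verdict, so the results below are my own checks.

- **Small cast:** it stands upright on the board at about (572, -158) mm, roughly 80 mm from the board's centre. It has 15–20 mm or more clear to the large and slim casts.
- **Large cast:** it touched the end pad at TCP height 180.7 mm (181 predicted). I pushed it down with about 6–9 N until its top was about level with the rim, let go, and the force reading returned to zero. The last picture shows it flush. Its pipe end measured within about 1.5 mm of the socket axis.
- **Collar:** the gripper turned the handle to the fin's direction, 2.566 rad in the world frame. The last picture put the handle at 2.50 rad and the fin at 2.54 rad. The 0.04–0.07 rad difference is within the 0.12 rad tolerance and may be pixel-reading error.
- **Bystanders and arm:** the slim cast and the resin bottle look unmoved in the last picture. The tape roll is not visible in it, but was in place in the picture after I set the small cast down. The arm was clear of everything at hand-in.

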